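# Find and release the mode key left latched on the tester

### The job

The end-of-line tester is unplugged, so its lamps show nothing, and one of its four identical push-push mode keys was left latched in; it must be off before the next cleaner is connected. Touch each key lightly with the fingertips, one after another from left to right, to feel which one already sits lower, and only then press that one fully in and let it spring up, so that all four keys end up released. Do not push in any of the other keys, and leave the loose things beside the tester lying where they are.

Things in the scene. Friction and masses are not known exactly. Their poses are not given: they have to be found in the camera images.
- tester: grey tester box with a light face plate, 128 x 206 x 53 mm; does not shift. Origin: centre of its underside, on the bench; x to its back (away from the robot at yaw 0), y left along the key row, z up. Key centres at x -22 mm, y +60, +20, -20, -60 mm, in a bezel whose top is 55 mm up. Unlit lamps at x +4 mm; sockets, fuse, rocker at x +36 mm, up to 61 mm high
- key_1_top (a point): middle of the flat top of the leftmost key (as the robot sees the row; the tester's +y is left), an off-white cap 24 mm (x) by 22 mm (y); 65 mm above the bench when up, about 62.5 mm when latched in, 58 mm at its stop
- key_1 (a joint): how far the leftmost key is down, m: 0 up, about 0.0025 latched in, 0.0068 at its stop. Push-push: pressed to its stop and let go, an up key stays latched in, a latched one springs up; pressed less than 0.005 it goes back as it was. Begins to give at 2.2 N when up, 3.1 N when latched in; 4.6 N at the stop
- key_2_top (a point): middle of the flat top of the second from the left key (as the robot sees the row; the tester's +y is left), an off-white cap 24 mm (x) by 22 mm (y); 65 mm above the bench when up, about 62.5 mm when latched in, 58 mm at its stop
- key_2 (a joint): how far the second from the left key is down, m: 0 up, about 0.0025 latched in, 0.0068 at its stop. Push-push: pressed to its stop and let go, an up key stays latched in, a latched one springs up; pressed less than 0.005 it goes back as it was. Begins to give at 2.2 N when up, 3.1 N when latched in; 4.6 N at the stop
- key_3_top (a point): middle of the flat top of the third from the left key (as the robot sees the row; the tester's +y is left), an off-white cap 24 mm (x) by 22 mm (y); 65 mm above the bench when up, about 62.5 mm when latched in, 58 mm at its stop
- key_3 (a joint): how far the third from the left key is down, m: 0 up, about 0.0025 latched in, 0.0068 at its stop. Push-push: pressed to its stop and let go, an up key stays latched in, a latched one springs up; pressed less than 0.005 it goes back as it was. Begins to give at 2.2 N when up, 3.1 N when latched in; 4.6 N at the stop
- key_4_top (a point): middle of the flat top of the rightmost key (as the robot sees the row; the tester's +y is left), an off-white cap 24 mm (x) by 22 mm (y); 65 mm above the bench when up, about 62.5 mm when latched in, 58 mm at its stop
- key_4 (a joint): how far the rightmost key is down, m: 0 up, about 0.0025 latched in, 0.0068 at its stop. Push-push: pressed to its stop and let go, an up key stays latched in, a latched one springs up; pressed less than 0.005 it goes back as it was. Begins to give at 2.2 N when up, 3.1 N when latched in; 4.6 N at the stop
- end_cap: loose grey ring-shaped plastic end cap, 40 mm across, 18 mm high, lying behind the tester; origin at its underside; a bystander
- stamp: loose wooden inspection stamp, 20 x 32 mm foot, 52 mm high, standing upright behind the tester; origin at its underside; a bystander
- clip: loose grey plastic clip, 30 x 94 x 24 mm, lying behind the tester; origin at its underside; a bystander
- red_marker: loose red and white marker pen, 134 mm long, 18 mm thick, lying in front of the tester; origin at its underside; a bystander

How it is judged:
On the way, in this order (a step that is already met when the one before it is completed fails the run):
1. the leftmost key is touched with the fingers (more than 0.3 N) (contact force between the fingers and key_1 above 0.3 N).
2. the second from the left key is touched with the fingers (more than 0.3 N) (contact force between the fingers and key_2 above 0.3 N).
3. the third from the left key is touched with the fingers (more than 0.3 N) (contact force between the fingers and key_3 above 0.3 N).
4. the rightmost key is touched with the fingers (more than 0.3 N) (contact force between the fingers and key_4 above 0.3 N).
5. after all four were touched, the latched key is pressed in (over 5 mm) (value of joint any of key_1, key_2, key_3, key_4 above 0.005 m).
At the end, for the whole second after the job is handed in: all four keys are up, each within 1 mm of its released height (value of joint each of key_1, key_2, key_3, key_4 below 0.001 m); the robot touches nothing.
It fails at once if a key is pushed in by more than 5 mm while another key is still latched in ((value of joint key_1 above 0.005 m and value of joint any of key_2, key_3, key_4 above 0.002 m) or (value of joint key_2 above 0.005 m and value of joint any of key_1, key_3, key_4 above 0.002 m) or (value of joint key_3 above 0.005 m and value of joint any of key_1, key_2, key_4 above 0.002 m) or (value of joint key_4 above 0.005 m and value of joint any of key_1, key_2, key_3 above 0.002 m)).
It fails at once if the end cap beside the tester is moved by more than 15 mm (distance of end_cap from where it was at the start of the episode above 0.015 m).
It fails at once if the stamp beside the tester is moved by more than 15 mm (distance of stamp from where it was at the start of the episode above 0.015 m).
It fails at once if the clip beside the tester is moved by more than 15 mm (distance of clip from where it was at the start of the episode above 0.015 m).
It fails at once if the red marker beside the tester is moved by more than 15 mm (distance of red_marker from where it was at the start of the episode above 0.015 m).
It also fails if it takes over 48 s, if anything falls off the work surface, if the arm or the gripper's body presses on something with over 40 N, if the wrist force passes 120 N, or if a joint passes its speed limit or range.

### The arm

A 6-joint arm with a two-finger parallel gripper is mounted at the origin on a cart in front of the work surface, level with it; the furniture and walls round the work are solid. World frame = base frame: x ahead of the robot, y to its left, z up, the work surface at z = 0. Lengths are in m, angles in rad, forces in N, time in s.
With the tool pointing down it reaches from about 0.3 to 0.875 m from the base axis. Payload 6.4 kg.
Tool frame: the origin (TCP) lies at the very end of the fingers, on their centre line; the grasp point (between the pads) lies ctrl.grip_point_offset behind it (ctrl.grip_point_offset is the distance from the TCP to the grasp point, in m); z points along the fingers, x is the direction in which the jaws open and shut, and the axes are right-handed (so a half turn about z gives the same grasp; the last joint's range is limited). The gripper opens to 85 mm and grips with 20 to 120 N. Pads are 22 mm wide; open, the fingers measure 114 mm over their backs; the gripper's body (76 mm by 85 mm) begins 54 mm behind the grasp point. The pads swing forward as they close: fully open they stand 13 mm farther back than shut.
Start: joints at [-1.425, 0.181, 1.607, -0, 1.354, -0.206], TCP at [0.198, -0.54, 0.208] pointing down, gripper open.
Joint ranges: [-2.99, 2.99], [-0.89, 2.07], [0.3, 2.58], [-1.14, 4.28], [0, 2.63], [-3.12, 3.12]. Speed limits (rad/s): [2.57, 2.57, 3.01, 3.14, 3.14, 3.14].

### API

Orientations are given as a unit quaternion [w, x, y, z].
In Python, from bench import get_obs, viewer, workorder, ctrl gives the robot as it stands. The module is installed in compiled form; this text tells all that it offers.
- The arm moves only by the tool move_arm, never from a script. Its argument "increments" is a list of rows, each an object of numbers: "tx", "ty", "tz": the shift along the tool's x, y, z in m; "turn": the turn about the tool's z in degrees. A call has 1 to 20 rows; each row is the pose to reach, as a shift and turn from the pose commanded when the call began, along the tool's axes at that moment; what a row does not reach only later rows make up. A row lasts 1/12 s, in which the tool goes at most 41.7 mm and 7.16 degrees, less where a joint would pass 70% of its speed; a pose out of reach is approached as far as the arm can. A call with a gripper value outside its range is refused whole. "gripper" is the opening, from 0 (shut) to 1 (fully open), set as the call begins (left out, the last holds). The fingers move at their own pace and stop on an object; the grip force is fixed at half the most. Time passes only in rows, so rows that repeat a pose let the fingers close. It gives the time, the measured TCP pose, the force and the opening at its end, in the units of the state.
- get_obs(): the state, without advancing time (a new reading comes with each control period).
- viewer.camera(name): name is "scene" or "top"; returns (picture, depth): 384x512x3 uint8, red, green, blue; 384x512 float32, m along the optical axis (not along the pixel's ray), 0 where there is no reading.
- viewer.get_calibration(name): a dict with "intrinsics" (3x3 intrinsics, pixels), "origin" and "attitude" of the camera in the world. Camera axes: x right, y up, looking along -z (the intrinsics and any distortion apply to the point x, -y, -z); pixel columns grow to the right and rows downward; lengths in m; the calibration is good to about 2 mm. A picture is of the moment at which its call begins. get_calibration takes no time and is no camera call.
- workorder.hand_in(): hands the job in, once; it reports no verdict.
The state is a dict: "time_s": time; "q": joint angles; "dq": joint speeds; "joint_efforts": joint torques, N m; "eef_pos": TCP position; "eef_rot": TCP orientation; "wrist_force": force on the tool from outside, world axes, zero at the start; "torque": the same for the moment, N m; "opening": opening from 0.0 (shut) to 1.0 (fully open).
Only numpy, scipy, OpenCV 4.12 (cv2) and the standard library are available. Lean on these libraries where they do the work, as an engineer would, in place of code of your own. Each camera call takes 0.05 s, during which the arm holds its last target.

## Working session

There is one attempt and no reset: what is moved stays moved. The work goes in short steps, Python scripts to look and compute and a tool call to move; the robot and the scene stay as the last step left them, time stands still between calls to the robot, and variables do not carry over. Pictures are saved under pics/ and viewed, and the job is handed in when it is done.

Besides the shell and the picture viewer there is one more tool, called after "Emit:" as a command line: name --argument value ..., lists and objects as JSON in quotes. move_arm: Moves the arm, as the interface text tells. Its arguments: {"type":"object","properties":{"increments":{"type":"array"},"gripper":{"type":"number"}},"required":["increments"]}

```bash
mkdir -p pics; python3 - <<'E'
from bench import get_obs, viewer, workorder, ctrl
import cv2, numpy as np
o=get_obs(); print({k:np.round(v,3) for k,v in o.items()}); print(ctrl.grip_point_offset)
for n in("scene","top"):
    c=viewer.get_calibration(n); print(n,c)
    p,d=viewer.camera(n); np.save(f"{n}_d.npy",d); np.save(f"{n}_p.npy",p); cv2.imwrite(f"pics/{n}0.png",p[:,:,::-1])
E
```

```text
{'time_s': np.float64(0.0), 'q': array([-1.425,  0.182,  1.608, -0.   ,  1.354, -0.206]), 'dq': array([ 0.001, -0.   , -0.   ,  0.001, -0.   , -0.001]), 'joint_efforts': array([-1.0000e-03, -4.4488e+01, -3.5133e+01, -0.0000e+00,  9.0000e-03,
       -0.0000e+00]), 'eef_pos': array([ 0.198, -0.539,  0.207]), 'eef_rot': array([-0.001,  0.82 , -0.572, -0.001]), 'wrist_force': array([ 0.2  , -0.992,  0.093]), 'torque': array([0.004, 0.016, 0.034]), 'opening': np.float64(1.001)}
0.0187
scene {'intrinsics': array([[466.28123328,   0.        , 260.46304907],
       [  0.        , 466.28123328, 192.3733816 ],
       [  0.        ,   0.        ,   1.        ]]), 'origin': array([ 0.0690953 , -0.87665533,  0.47223029]), 'attitude': array([ 0.80250944,  0.47692054, -0.18058759, -0.30969907])}
top {'intrinsics': array([[491.41105005,   0.        , 257.95902074],
       [  0.        , 491.41105005, 191.39530595],
       [  0.        ,   0.        ,   1.        ]]), 'origin': array([ 0.47334813, -0.28092419,  1.01372856]), 'attitude': array([-0.70223176, -0.02398746,  0.0279865 ,  0.71099361])}
```

View pics/scene0.png

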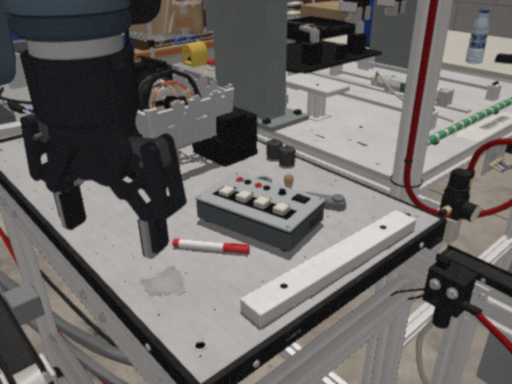

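View pics/top0.png

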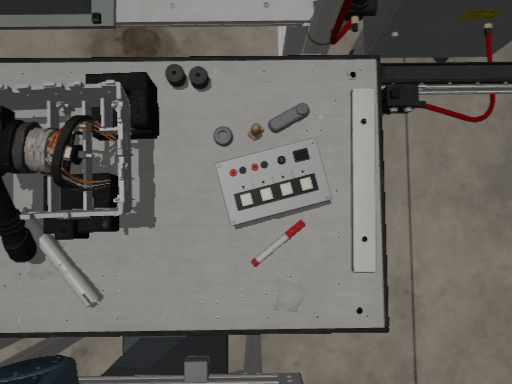

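The top view shows the tester with its key row at about (246,200), (267,194), (287,189) and (306,184). The marker is in front of it at (278,243), and the end cap, stamp and clip are behind it. Next I'll locate the caps.

```bash
cat > h.py <<'E'
import numpy as np, cv2
from scipy.spatial.transform import Rotation as R
from bench import viewer
def ray(n,u,v):
    c=viewer.get_calibration(n);K=c['intrinsics'];q=c['attitude']
    r=R.from_quat([q[1],q[2],q[3],q[0]])
    p=np.array([(u-K[0,2])/K[0,0],-(v-K[1,2])/K[1,1],-1.])
    return c['origin'],r.apply(p)
def atz(n,u,v,z):
    o,d=ray(n,u,v);return o+d*(z-o[2])/d[2]
def atd(n,u,v,dep):
    o,d=ray(n,u,v);return o+d*dep
def proj(n,X):
    c=viewer.get_calibration(n);K=c['intrinsics'];q=c['attitude']
    r=R.from_quat([q[1],q[2],q[3],q[0]])
    p=r.inv().apply(np.asarray(X)-c['origin']);return np.array([K[0,2]+K[0,0]*p[0]/-p[2],K[1,2]+K[1,1]*p[1]/p[2]])
E
python3 - <<'E'
from h import *
p=np.load('top_p.npy');d=np.load('top_d.npy')
cv2.imwrite('pics/top_crop.png',cv2.resize(p[110:280,200:345,::-1],None,fx=4,fy=3.5,interpolation=cv2.INTER_CUBIC))
ps=np.load('scene_p.npy')
cv2.imwrite('pics/scene_crop.png',cv2.resize(ps[160:260,165:355,::-1],None,fx=4,fy=4,interpolation=cv2.INTER_CUBIC))
for (n,img,dd,roi) in(("top",p,d,(228,170,322,212)),("scene",ps,np.load('scene_d.npy'),(215,180,295,220))):
    x0,y0,x1,y1=roi
    g=img[y0:y1,x0:x1].astype(int).min(2)
    for t in (200,215):
        k,l,s,c=cv2.connectedComponentsWithStats((g>t).astype(np.uint8))
        for i in range(1,k):
            if s[i,4]>40:
                u,v=c[i]+[x0,y0];m=l==i
                dep=np.median(dd[y0:y1,x0:x1][m])
                print(n,t,s[i],np.round([u,v],1),np.round(atz(n,u,v,.065),4),np.round(atd(n,u,v,dep),4))
E
```

```text
(no output)
```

View pics/top_crop.png

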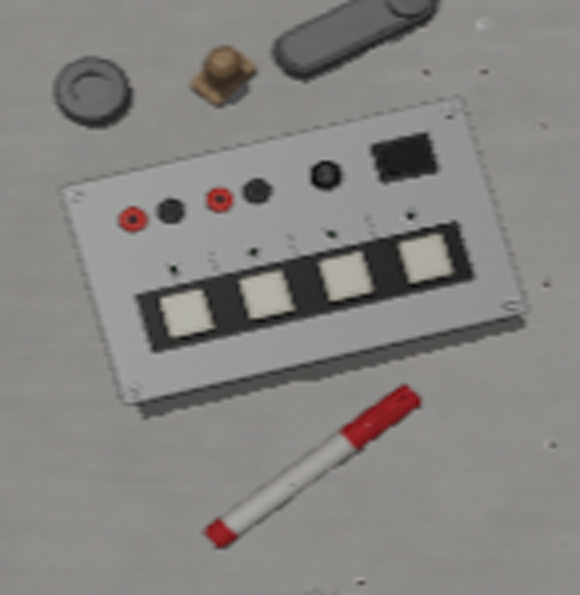

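View pics/scene_crop.png

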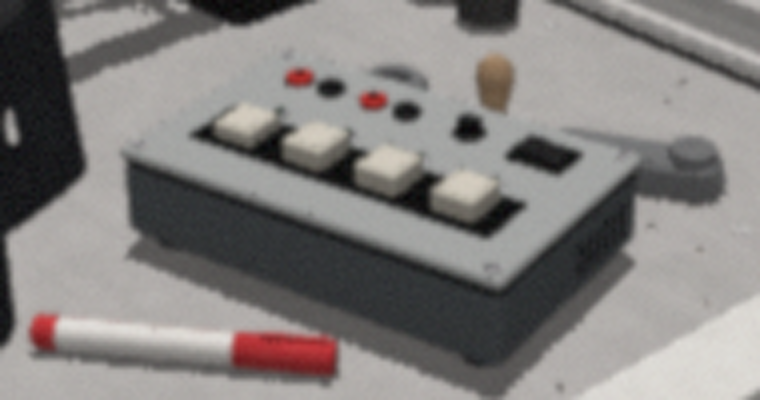

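The crops show four cream caps in a black bezel, about 13° clockwise of the image axes. The threshold was too high, so I'll lower it.

```bash
python3 - <<'E'
from h import *
for (n,roi) in(("top",(232,172,320,210)),("scene",(215,182,292,218))):
    img=np.load(n+'_p.npy');dd=np.load(n+'_d.npy')
    x0,y0,x1,y1=roi
    f=img[y0:y1,x0:x1].astype(int); g=f[...,0]; rb=f[...,0]-f[...,2]
    for t in ((150,8),(170,8)):
        k,l,s,c=cv2.connectedComponentsWithStats(((g>t[0])&(rb>t[1])).astype(np.uint8))
        for i in range(1,k):
            if s[i,4]>40:
                u,v=c[i]+[x0,y0];m=l==i
                dep=np.median(dd[y0:y1,x0:x1][m])
                print(n,t,s[i],np.round([u,v],1),np.round(atz(n,u,v,.0645),4),np.round(atd(n,u,v,dep),4))
# heights of plate via depth from top
d=np.load('top_d.npy')
for u,v in((225,170),(325,200),(240,215),(300,205),(246,200),(267,194),(287,189),(306,184),(210,220)):
    print(u,v,np.round(atd('top',u,v,np.median(d[v-1:v+2,u-1:u+2])),4))
E
```

```text
top (150, 8) [ 68   5  12  13 107] [305.8 183.2] [ 0.558  -0.3798  0.0645] [ 0.5579 -0.3797  0.0652]
top (150, 8) [ 48  10  12  13 106] [286.  188.4] [ 0.5484 -0.3411  0.0645] [ 0.5483 -0.3411  0.065 ]
top (150, 8) [ 29  16  11  13 107] [266.  193.8] [ 0.5385 -0.3023  0.0645] [ 0.5384 -0.3023  0.0647]
top (150, 8) [  9  21  12  13 105] [246.2 199.2] [ 0.5284 -0.2638  0.0645] [ 0.5285 -0.2638  0.0629]
top (170, 8) [69  7 10 10 67] [305.3 183.1] [ 0.5582 -0.3788  0.0645] [ 0.5582 -0.3788  0.065 ]
top (170, 8) [49 12 10 10 78] [285.6 188.2] [ 0.5487 -0.3405  0.0645] [ 0.5487 -0.3404  0.0649]
top (170, 8) [29 16 11 12 86] [265.9 193.4] [ 0.5391 -0.3021  0.0645] [ 0.5391 -0.3021  0.0648]
top (170, 8) [ 9 21 11 12 85] [246.  198.7] [ 0.5293 -0.2634  0.0645] [ 0.5293 -0.2634  0.063 ]
scene (150, 8) [ 4  4 15  8 70] [226.1 189.2] [ 0.5278 -0.2694  0.0645] [ 0.53   -0.2663  0.0625]
scene (150, 8) [22  8 15  8 74] [243.6 193.7] [ 0.5406 -0.3044  0.0645] [ 0.5404 -0.3046  0.0647]
scene (150, 8) [40 14 15  9 82] [261.8 199.9] [ 0.5497 -0.3435  0.0645] [ 0.5496 -0.3436  0.0646]
scene (150, 8) [59 20 15  9 83] [281.1 206. ] [ 0.5597 -0.382   0.0645] [ 0.56   -0.3817  0.0643]
scene (170, 8) [ 5  4 13  7 58] [226.2 189. ] [ 0.5285 -0.2687  0.0645] [ 0.5306 -0.2659  0.0626]
scene (170, 8) [22  8 14  8 64] [243.4 193.5] [ 0.5407 -0.3036  0.0645] [ 0.5404 -0.3039  0.0648]
scene (170, 8) [40 14 14  8 69] [261.9 199.5] [ 0.5505 -0.3426  0.0645] [ 0.5504 -0.3428  0.0646]
scene (170, 8) [60 20 13  8 71] [281.  205.8] [ 0.5601 -0.3813  0.0645] [ 0.5604 -0.381   0.0643]
225 170 [ 0.5871 -0.2225  0.0528]
325 200 [ 0.5256 -0.4181  0.0518]
240 215 [ 0.4982 -0.2512  0.0543]
300 205 [ 0.5164 -0.3689  0.0518]
246 200 [ 0.527  -0.2633  0.0609]
267 194 [ 0.538  -0.3042  0.0642]
287 189 [ 0.5472 -0.3431  0.0644]
306 184 [ 0.5564 -0.38    0.0658]
210 220 [ 4.901e-01 -1.877e-01  2.000e-04]
```

```bash
python3 - <<'E'
from h import *
from bench import get_obs
o=get_obs();print(o['eef_pos'])
for n in('top','scene'):
    print(n,proj(n,o['eef_pos']),proj(n,[0,0,0]),proj(n,[.3,-.3,.0]))
d=np.load('top_d.npy')
for u,v in((140,100),(125,85),(155,130),(100,200),(60,120),(30,150),(70,270),(15,235),(176,75),(180,20),(30,365),(200,370),(360,180),(330,20)):
    print(u,v,d[v,u],np.round(atd('top',u,v,d[v,u]),3))
q=o['eef_rot'];print(R.from_quat([q[1],q[2],q[3],q[0]]).as_matrix().round(4))
E
```

```text
[ 0.19806536 -0.53922589  0.20726128]
top [419.05560884 398.2052561 ] [116.66057516 468.71556893] [265.82909123 313.03629994]
scene [118.80933402 271.01113411] [-129.85002174  270.40726742] [126.76587266 277.96076974]
140 100 0.9074457 [ 0.711 -0.071  0.12 ]
125 85 0.92569005 [ 0.744 -0.039  0.104]
155 130 0.9892873 [ 0.672 -0.081  0.035]
100 200 0.94895405 [0.53  0.018 0.065]
60 120 1.0258286 [ 0.702  0.124 -0.001]
30 150 0.8437857 [0.611 0.104 0.175]
70 270 0.97436893 [0.394 0.088 0.029]
15 235 0.90847737 [0.465 0.164 0.099]
176 75 0.98864394 [ 0.782 -0.125  0.044]
180 20 1.0449482 [ 0.916 -0.126 -0.002]
30 365 0.66973287 [0.29  0.029 0.327]
200 370 1.0412589 [ 0.174 -0.16  -0.053]
360 180 0.99858415 [ 0.567 -0.495  0.021]
330 20 0.955907 [ 0.874 -0.431  0.086]
[[ 3.445e-01 -9.388e-01 -2.000e-04]
 [-9.388e-01 -3.445e-01  1.600e-03]
 [-1.600e-03 -4.000e-04 -1.000e+00]]
```

Emit:
move_arm --gripper 0 --increments '[{"tx":-0.004,"ty":-0.012,"tz":0.002,"turn":1},{"tx":-0.012,"ty":-0.035,"tz":0.006,"turn":2},{"tx":-0.023,"ty":-0.065,"tz":0.012,"turn":3},{"tx":-0.035,"ty":-0.098,"tz":0.02,"turn":4},{"tx":-0.047,"ty":-0.132,"tz":0.028,"turn":5},{"tx":-0.059,"ty":-0.166,"tz":0.035,"turn":6},{"tx":-0.071,"ty":-0.2,"tz":0.042,"turn":6},{"tx":-0.083,"ty":-0.234,"tz":0.05,"turn":6},{"tx":-0.095,"ty":-0.268,"tz":0.058,"turn":6},{"tx":-0.107,"ty":-0.302,"tz":0.066,"turn":6},{"tx":-0.119,"ty":-0.336,"tz":0.074,"turn":6},{"tx":-0.129,"ty":-0.366,"tz":0.08,"turn":6},{"tx":-0.137,"ty":-0.388,"tz":0.084,"turn":6},{"tx":-0.142,"ty":-0.401,"tz":0.087,"turn":6},{"tx":-0.144,"ty":-0.406,"tz":0.087,"turn":6},{"tx":-0.144,"ty":-0.406,"tz":0.087,"turn":6},{"tx":-0.144,"ty":-0.406,"tz":0.087,"turn":6},{"tx":-0.144,"ty":-0.406,"tz":0.087,"turn":6}]'

```text
time_s: 1.6
eef_pos: [0.5289, -0.2659, 0.1214]
eef_rot: [0.0, 0.788, -0.615, 0.0]
wrist_force: [0.1, 0.3, -0.2]
opening: -0.001
```

```bash
cat > look.py <<'E'
import sys
from h import *
from bench import get_obs
o=get_obs();print(o['time_s'],o['eef_pos'].round(4),o['wrist_force'].round(2),o['opening'])
q=o['eef_rot'];print(R.from_quat([q[1],q[2],q[3],q[0]]).as_matrix().round(4))
if len(sys.argv)>1:
    t=sys.argv[1]
    for n,(x0,y0,x1,y1) in(('scene',(165,110,355,260)),('top',(180,110,370,260))):
        p,d=viewer.camera(n);np.save(f'{n}_{t}.npy',d);np.save(f'{n}_{t}p.npy',p)
        cv2.imwrite(f'pics/{n}_{t}.png',cv2.resize(p[y0:y1,x0:x1,::-1],None,fx=4,fy=4,interpolation=cv2.INTER_CUBIC))
E
python3 look.py a
```

```text
1.6 [ 0.5289 -0.2659  0.1214] [ 0.05  0.27 -0.23] -0.0005563896746258346
[[ 2.432e-01 -9.700e-01  0.000e+00]
 [-9.700e-01 -2.432e-01 -5.000e-04]
 [ 5.000e-04  1.000e-04 -1.000e+00]]
```

View pics/scene_a.png

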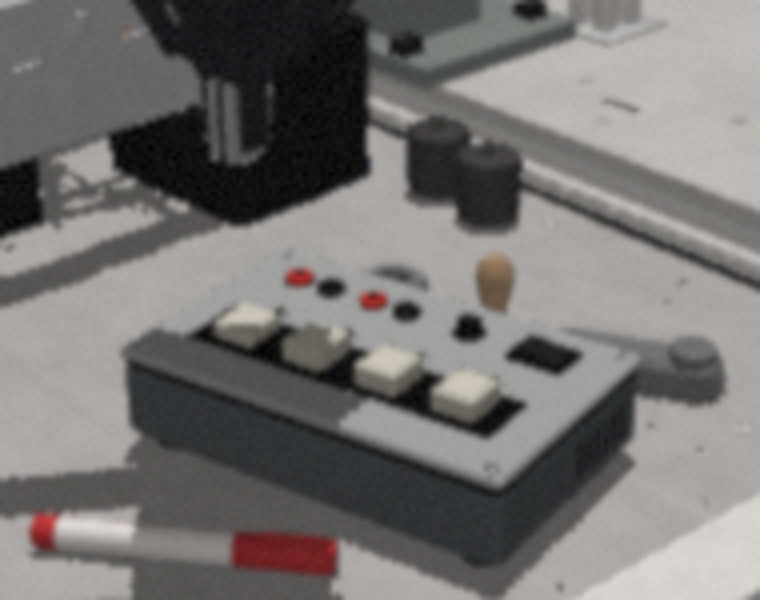

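View pics/top_a.png

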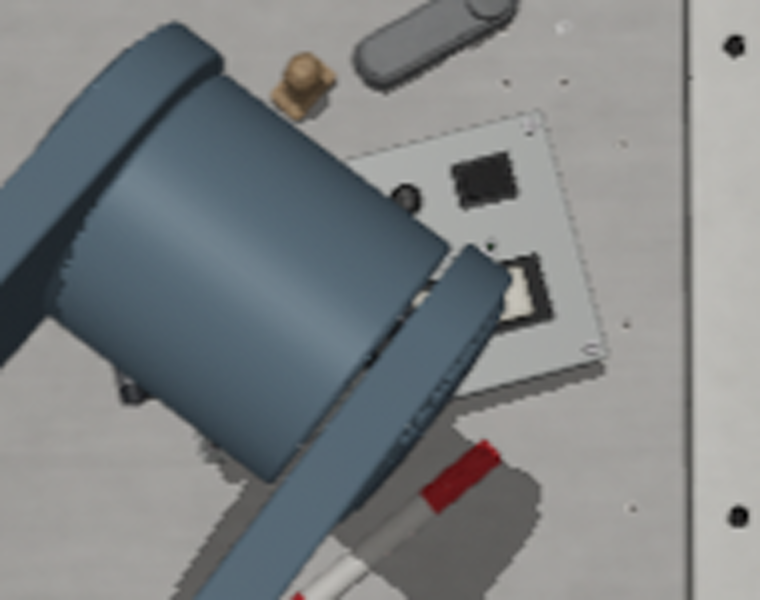

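The scene view shows the shut fingertips at crop (238,120), above key 1. I'll descend to just above it.

Emit:
move_arm --increments '[{"tx":-0.001,"ty":-0.001,"tz":0.01},{"tx":-0.001,"ty":-0.001,"tz":0.025},{"tx":-0.001,"ty":-0.001,"tz":0.04},{"tx":-0.001,"ty":-0.001,"tz":0.05},{"tx":-0.001,"ty":-0.001,"tz":0.0535},{"tx":-0.001,"ty":-0.001,"tz":0.0535},{"tx":-0.001,"ty":-0.001,"tz":0.0535},{"tx":-0.001,"ty":-0.001,"tz":0.0535}]'

```text
validation failed for argument at $.in...
```

```bash
python3 look.py b
```

```text
1.7 [ 0.529  -0.2659  0.1215] [ 0.89 -0.43  0.59] -0.0013519138353012725
[[ 2.429e-01 -9.701e-01  2.000e-04]
 [-9.701e-01 -2.429e-01 -5.000e-04]
 [ 6.000e-04 -1.000e-04 -1.000e+00]]
```

View pics/scene_b.png

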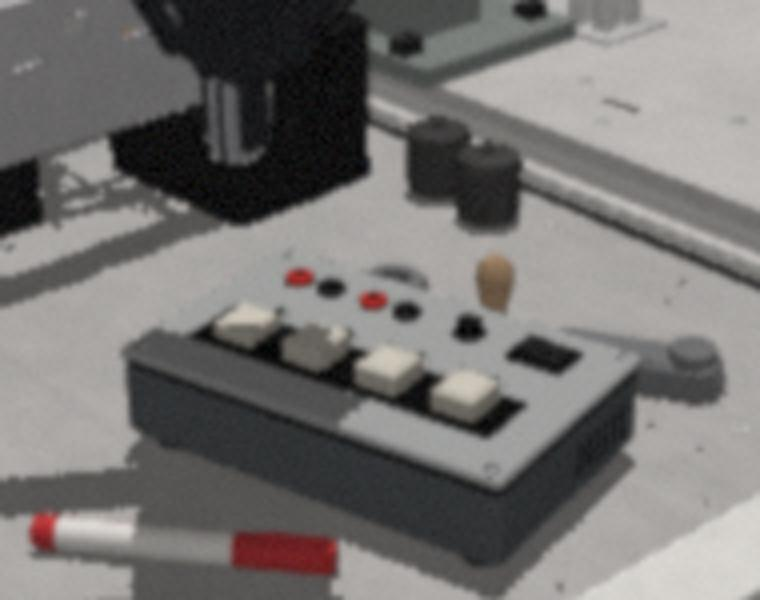

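The call was refused, probably because "turn" was missing, and nothing moved. I'll retry with every field filled in.

Emit:
move_arm --increments '[{"tx":-0.001,"ty":-0.001,"tz":0.01,"turn":0},{"tx":-0.001,"ty":-0.001,"tz":0.025,"turn":0},{"tx":-0.001,"ty":-0.001,"tz":0.04,"turn":0},{"tx":-0.001,"ty":-0.001,"tz":0.05,"turn":0},{"tx":-0.001,"ty":-0.001,"tz":0.0535,"turn":0},{"tx":-0.001,"ty":-0.001,"tz":0.0535,"turn":0},{"tx":-0.001,"ty":-0.001,"tz":0.0535,"turn":0},{"tx":-0.001,"ty":-0.001,"tz":0.0535,"turn":0}]'

```text
time_s: 2.47
eef_pos: [0.531, -0.2639, 0.0684]
eef_rot: [0.0, 0.789, -0.615, 0.001]
wrist_force: [-1.0, -0.5, 0.4]
opening: -0.0
```

```bash
python3 look.py b
```

```text
2.4667 [ 0.531  -0.2639  0.0684] [-1.01 -0.47  0.38] -0.0004162090449036729
[[ 2.446e-01 -9.696e-01  1.100e-03]
 [-9.696e-01 -2.446e-01 -9.000e-04]
 [ 1.100e-03 -9.000e-04 -1.000e+00]]
```

View pics/scene_b.png

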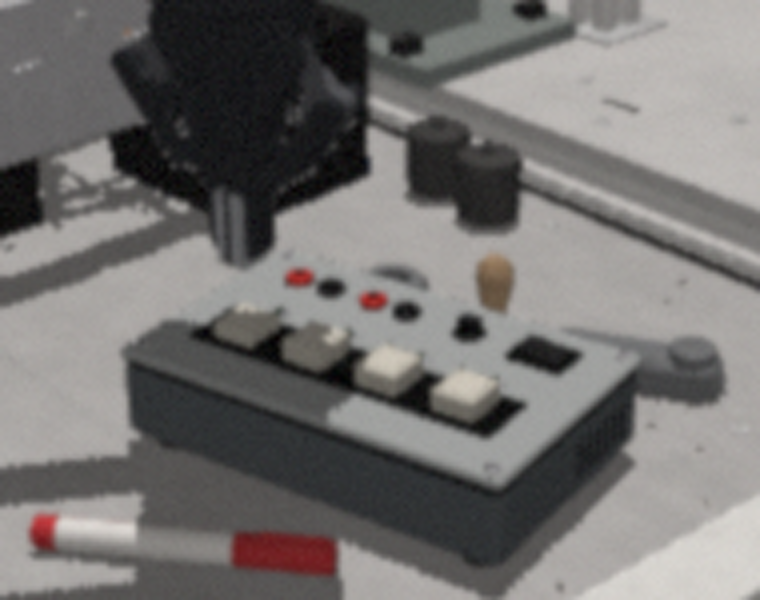

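The tip appears at crop (238,258), which is higher in the image than I expected. I'll check it with depth before going further.

```bash
python3 - <<'E'
from h import *
p=[.531,-.2639,.0684]
print(proj('scene',p), proj('scene',[.5295,-.2645,.0625]))
d=np.load('scene_b.npy')
for u,v in((222,172),(224,173),(226,172),(231,170),(222,165),(228,160),(226,189),(222,150)):
    print(u,v,d[v,u],np.round(atd('scene',u,v,d[v,u]),4))
E
```

```text
[225.56210562 185.78697731] [225.25893144 188.96168224]
222 172 0.841121 [ 0.5218 -0.2675  0.1012]
224 173 0.838312 [ 0.5223 -0.2725  0.1009]
226 172 0.8388425 [ 0.5259 -0.2739  0.1022]
231 170 0.84249157 [ 0.5357 -0.2761  0.1037]
222 165 0.8342449 [ 0.5221 -0.268   0.1153]
228 160 0.82279176 [ 0.5266 -0.2803  0.1278]
226 189 0.8685394 [ 0.5318 -0.2638  0.0613]
222 150 0.81321484 [ 0.5192 -0.2741  0.1472]
```

```bash
python3 - <<'E'
from h import *
d=np.load('scene_d.npy')
p=np.load('scene_p.npy')
cv2.imwrite('pics/grip0.png',cv2.resize(p[110:270,20:210,::-1],None,fx=4,fy=3.75,interpolation=cv2.INTER_CUBIC))
for u,v in((68,222),(74,224),(148,248),(154,250),(158,246),(70,210),(150,235)):
    print(u,v,d[v,u],np.round(atd('scene',u,v,d[v,u]),4))
# lowest z of all points near gripper, per picture
for t,c in(('d',(.198,-.539)),('a',(.529,-.266)),('b',(.531,-.264))):
    dd=np.load(f'scene_{t}.npy');o,_=ray('scene',0,0)
    vv,uu=np.mgrid[0:384,0:512]
    D=np.array([ray('scene',u,v)[1] for u,v in((0,0),(1,0),(0,1))])
    P=o+(D[0]+uu[...,None]*(D[1]-D[0])+vv[...,None]*(D[2]-D[0]))*dd[...,None]
    m=(abs(P[...,0]-c[0])<.07)&(abs(P[...,1]-c[1])<.07)&(dd>0)&(P[...,2]>.072)
    Q=P[m];h,e=np.histogram(Q[:,2],np.arange(.07,.3,.01));print(t,Q[:,2].min());print(list(zip(e.round(2),h)))
E
```

```text
68 222 0.41210267 [ 0.1754 -0.5027  0.2524]
74 224 0.4199184 [ 0.1808 -0.4999  0.2467]
148 248 0.3712694 [ 0.2055 -0.5897  0.2557]
154 250 0.37314326 [ 0.2092 -0.592   0.2532]
158 246 0.36918268 [ 0.2111 -0.5961  0.2583]
70 210 0.41109896 [ 0.1799 -0.5011  0.2623]
150 235 0.36851272 [ 0.209  -0.5893  0.2663]
d 0.24311088381042187
[(np.float64(0.07), np.int64(0)), (np.float64(0.08), np.int64(0)), (np.float64(0.09), np.int64(0)), (np.float64(0.1), np.int64(0)), (np.float64(0.11), np.int64(0)), (np.float64(0.12), np.int64(0)), (np.float64(0.13), np.int64(0)), (np.float64(0.14), np.int64(0)), (np.float64(0.15), np.int64(0)), (np.float64(0.16), np.int64(0)), (np.float64(0.17), np.int64(0)), (np.float64(0.18), np.int64(0)), (np.float64(0.19), np.int64(0)), (np.float64(0.2), np.int64(0)), (np.float64(0.21), np.int64(0)), (np.float64(0.22), np.int64(0)), (np.float64(0.23), np.int64(0)), (np.float64(0.24), np.int64(211)), (np.float64(0.25), np.int64(535)), (np.float64(0.26), np.int64(570)), (np.float64(0.27), np.int64(559)), (np.float64(0.28), np.int64(504))]
a 0.14290805150950087
[(np.float6
[... 819 characters left out ...]
t64(0)), (np.float64(0.09), np.int64(44)), (np.float64(0.1), np.int64(79)), (np.float64(0.11), np.int64(87)), (np.float64(0.12), np.int64(76)), (np.float64(0.13), np.int64(97)), (np.float64(0.14), np.int64(214)), (np.float64(0.15), np.int64(212)), (np.float64(0.16), np.int64(264)), (np.float64(0.17), np.int64(302)), (np.float64(0.18), np.int64(331)), (np.float64(0.19), np.int64(283)), (np.float64(0.2), np.int64(230)), (np.float64(0.21), np.int64(95)), (np.float64(0.22), np.int64(252)), (np.float64(0.23), np.int64(262)), (np.float64(0.24), np.int64(272)), (np.float64(0.25), np.int64(281)), (np.float64(0.26), np.int64(330)), (np.float64(0.27), np.int64(187)), (np.float64(0.28), np.int64(313))]
```

View pics/grip0.png

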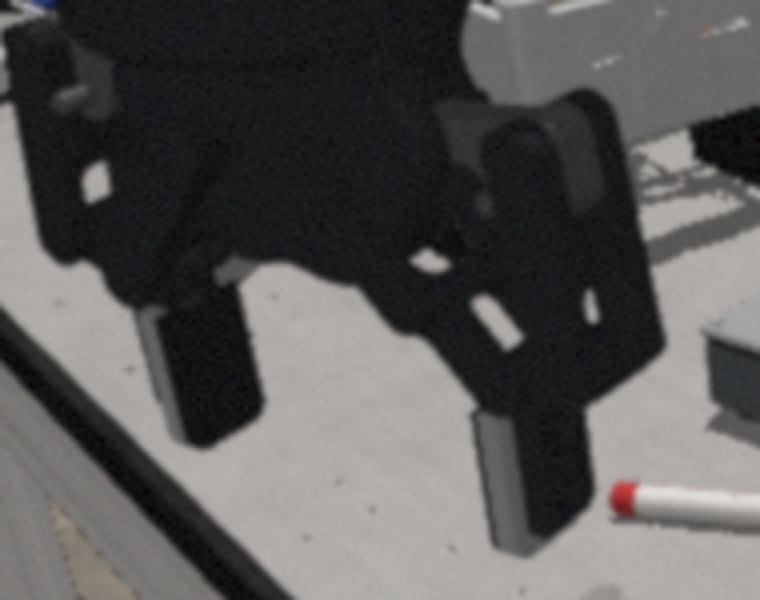

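Depth puts the visible fingertips about 22 mm above the reported TCP z, both open and shut. I can't settle which is right from the pictures alone, so I'll descend in small steps guided by force.

Emit:
move_arm --increments '[{"tx":0.001,"ty":0.001,"tz":0.001,"turn":0},{"tx":0.001,"ty":0.001,"tz":0.002,"turn":0},{"tx":0.001,"ty":0.001,"tz":0.003,"turn":0},{"tx":0.001,"ty":0.001,"tz":0.004,"turn":0},{"tx":0.001,"ty":0.001,"tz":0.005,"turn":0},{"tx":0.001,"ty":0.001,"tz":0.005,"turn":0},{"tx":0.001,"ty":0.001,"tz":0.005,"turn":0}]'

```text
time_s: 3.15
eef_pos: [0.5296, -0.2646, 0.0624]
eef_rot: [-0.0, 0.789, -0.615, -0.0]
wrist_force: [-0.0, 0.3, 0.3]
opening: 0.002
```

```bash
cat > f.py <<'E'
import sys
from h import *
from bench import get_obs
n=int(sys.argv[1]); F=[];Z=[]
for i in range(n):
    o=get_obs();F.append(o['wrist_force']);Z.append(o['eef_pos'])
    if i<n-1: p,d=viewer.camera('scene')
F=np.array(F);print(o['time_s'],'pos',np.mean(Z,0).round(4),'F',F.mean(0).round(2),'sd',F.std(0).round(2),'Fz',F[:,2].round(1))
if n>1:
    cv2.imwrite('pics/f_%.2f.png'%o['time_s'],cv2.resize(p[110:260,165:355,::-1],None,fx=4,fy=4,interpolation=cv2.INTER_CUBIC))
    np.save('lastd.npy',d);print('pics/f_%.2f.png'%o['time_s'])
E
python3 f.py 5
```

```text
3.35 pos [ 0.5297 -0.2647  0.0626] F [-0.01  0.04  0.04] sd [0.64 0.38 0.41] Fz [ 0.3  0.  -0.3 -0.5  0.7]
pics/f_3.35.png
```

Emit:
move_arm --increments '[{"tx":0,"ty":0,"tz":0.0005,"turn":0},{"tx":0,"ty":0,"tz":0.001,"turn":0},{"tx":0,"ty":0,"tz":0.0015,"turn":0},{"tx":0,"ty":0,"tz":0.0015,"turn":0}]'

```text
time_s: 3.68
eef_pos: [0.5296, -0.2647, 0.0609]
eef_rot: [-0.0, 0.789, -0.615, -0.0]
wrist_force: [-0.4, 0.0, -0.5]
opening: -0.001
```

```bash
python3 f.py 4
```

```text
3.8333 pos [ 0.5296 -0.2647  0.061 ] F [-0.19 -0.24  0.06] sd [0.34 0.3  0.42] Fz [-0.5 -0.1  0.1  0.7]
pics/f_3.83.png
```

There's still no contact at 61.0 mm, so the real tips do sit above the reported TCP. Next I'll go to about 50 mm and measure again.

Emit:
move_arm --increments '[{"tx":0,"ty":0,"tz":0.002,"turn":0},{"tx":0,"ty":0,"tz":0.005,"turn":0},{"tx":0,"ty":0,"tz":0.008,"turn":0},{"tx":0,"ty":0,"tz":0.01,"turn":0},{"tx":0,"ty":0,"tz":0.011,"turn":0},{"tx":0,"ty":0,"tz":0.011,"turn":0},{"tx":0,"ty":0,"tz":0.011,"turn":0}]'

```text
time_s: 4.42
eef_pos: [0.5296, -0.2647, 0.05]
eef_rot: [0.0, 0.789, -0.615, -0.0]
wrist_force: [0.2, 0.4, 0.4]
opening: -0.002
```

```bash
python3 f.py 4; cp pics/f_4*.png pics/k1n.png; python3 - <<'E'
from h import *
dd=np.load('lastd.npy');o,_=ray('scene',0,0)
vv,uu=np.mgrid[0:384,0:512]
D=np.array([ray('scene',u,v)[1] for u,v in((0,0),(1,0),(0,1))])
P=o+(D[0]+uu[...,None]*(D[1]-D[0])+vv[...,None]*(D[2]-D[0]))*dd[...,None]
for v in range(168,192,2): print(v,[tuple((P[v,u]*1000).round(0).astype(int)) for u in (221,224,227,230)])
E
```

```text
4.5667 pos [ 0.5297 -0.2648  0.0501] F [ 0.17 -0.06  0.05] sd [0.47 0.31 0.65] Fz [ 0.4 -1.1  0.5  0.4]
pics/f_4.57.png
168 [(np.int64(519), np.int64(-268), np.int64(110)), (np.int64(522), np.int64(-274), np.int64(111)), (np.int64(527), np.int64(-276), np.int64(110)), (np.int64(530), np.int64(-281), np.int64(111))]
170 [(np.int64(516), np.int64(-272), np.int64(109)), (np.int64(521), np.int64(-275), np.int64(108)), (np.int64(526), np.int64(-277), np.int64(107)), (np.int64(530), np.int64(-280), np.int64(107))]
172 [(np.int64(521), np.int64(-266), np.int64(101)), (np.int64(522), np.int64(-274), np.int64(104)), (np.int64(525), np.int64(-278), np.int64(104)), (np.int64(530), np.int64(-280), np.int64(103))]
174 [(np.int64(519), np.int64(-268), np.int64(98)), (np.int64(520), np.int64(-276), np.int64(101)), (np.int64(527), np.int64(-276), np.int64(99)), (np.int64(530), np.int64(-280), np.int64(99))]
176 [(np.int64(518), np.int64(-269), np.int64(95)), (np.int64(521), np.int64(-274), np.int64(96)), (np.int64(527), np.int64(-275), np.int64(94)), (np.int64(530), np.int64(-280), np.int64(95))]
17
[... 648 characters left out ...]
int64(-271), np.int64(78)), (np.int64(528), np.int64(-272), np.int64(76)), (np.int64(535), np.int64(-272), np.int64(74))]
186 [(np.int64(541), np.int64(-236), np.int64(54)), (np.int64(545), np.int64(-240), np.int64(53)), (np.int64(527), np.int64(-274), np.int64(73)), (np.int64(555), np.int64(-246), np.int64(53))]
188 [(np.int64(534), np.int64(-245), np.int64(55)), (np.int64(531), np.int64(-259), np.int64(62)), (np.int64(534), np.int64(-263), np.int64(62)), (np.int64(538), np.int64(-268), np.int64(63))]
190 [(np.int64(522), np.int64(-262), np.int64(62)), (np.int64(526), np.int64(-266), np.int64(62)), (np.int64(532), np.int64(-267), np.int64(60)), (np.int64(534), np.int64(-273), np.int64(62))]
```

View pics/k1n.png

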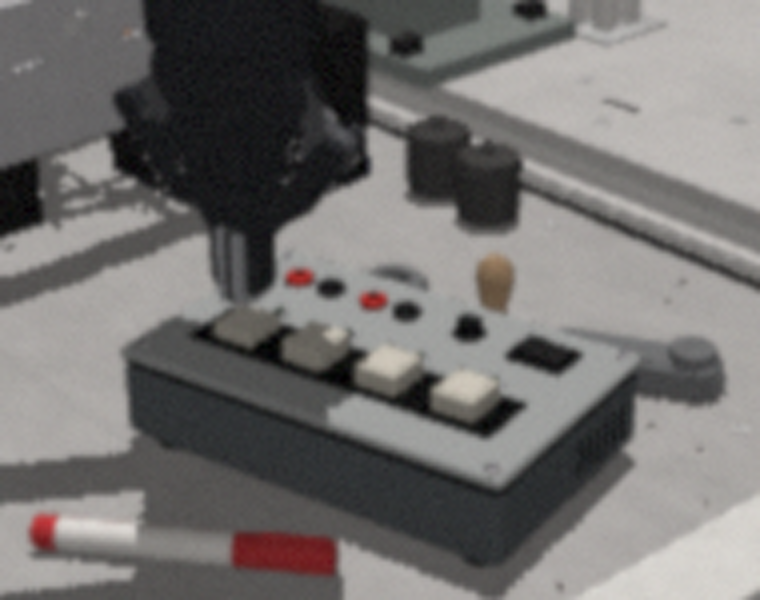

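The tips are at about 72.5 mm with the reported z at 50.1, so the offset is about 22.5 mm. The xy position matches the key. I'll keep probing.

Emit:
move_arm --increments '[{"tx":0,"ty":0,"tz":0.002,"turn":0},{"tx":0,"ty":0,"tz":0.004,"turn":0},{"tx":0,"ty":0,"tz":0.006,"turn":0},{"tx":0,"ty":0,"tz":0.007,"turn":0},{"tx":0,"ty":0,"tz":0.0075,"turn":0},{"tx":0,"ty":0,"tz":0.0075,"turn":0}]'

```text
time_s: 5.07
eef_pos: [0.5295, -0.2646, 0.0423]
eef_rot: [0.0, 0.789, -0.615, -0.0]
wrist_force: [0.8, 0.4, -0.4]
opening: -0.001
```

```bash
python3 f.py 4
```

```text
5.2167 pos [ 0.5296 -0.2647  0.0425] F [ 0.08  0.08 -0.25] sd [0.4  0.37 0.1 ] Fz [-0.4 -0.1 -0.2 -0.3]
pics/f_5.22.png
```

Emit:
move_arm --increments '[{"tx":0,"ty":0,"tz":0.0005,"turn":0},{"tx":0,"ty":0,"tz":0.001,"turn":0},{"tx":0,"ty":0,"tz":0.001,"turn":0}]'

```text
time_s: 5.47
eef_pos: [0.5296, -0.2647, 0.0415]
eef_rot: [-0.0, 0.789, -0.615, -0.0]
wrist_force: [0.6, -0.6, -0.3]
opening: 0.002
```

```bash
python3 f.py 5
```

```text
5.6667 pos [ 0.5296 -0.2647  0.0416] F [-0.05 -0.01  0.06] sd [0.59 0.43 0.31] Fz [-0.3  0.1 -0.   0.6 -0. ]
pics/f_5.67.png
```

Emit:
move_arm --increments '[{"tx":0,"ty":0,"tz":0.0005,"turn":0},{"tx":0,"ty":0,"tz":0.001,"turn":0},{"tx":0,"ty":0,"tz":0.001,"turn":0}]'

```text
time_s: 5.92
eef_pos: [0.5296, -0.2647, 0.0405]
eef_rot: [0.0, 0.789, -0.615, -0.0]
wrist_force: [-0.0, 0.1, -0.5]
opening: 0.0
```

```bash
python3 f.py 5
```

```text
6.1167 pos [ 0.5296 -0.2647  0.0405] F [-0.41 -0.16  0.01] sd [0.22 0.29 0.47] Fz [-0.5 -0.3  0.8  0.3 -0.2]
pics/f_6.12.png
```

Emit:
move_arm --increments '[{"tx":0,"ty":0,"tz":0.0005,"turn":0},{"tx":0,"ty":0,"tz":0.001,"turn":0},{"tx":0,"ty":0,"tz":0.001,"turn":0}]'

```text
time_s: 6.37
eef_pos: [0.5296, -0.2646, 0.0394]
eef_rot: [-0.0, 0.789, -0.615, -0.0]
wrist_force: [-0.2, -0.3, 0.9]
opening: -0.003
```

```bash
python3 f.py 5
```

```text
6.5667 pos [ 0.5296 -0.2647  0.0395] F [-0.04  0.01  0.27] sd [0.56 0.5  0.77] Fz [ 0.9  1.2  0.5 -0.8 -0.4]
pics/f_6.57.png
```

Emit:
move_arm --increments '[{"tx":0,"ty":0,"tz":0.0005,"turn":0},{"tx":0,"ty":0,"tz":0.001,"turn":0},{"tx":0,"ty":0,"tz":0.001,"turn":0}]'

```text
time_s: 6.82
eef_pos: [0.5298, -0.2648, 0.0388]
eef_rot: [0.0, 0.789, -0.615, 0.0]
wrist_force: [-1.9, 1.5, 2.7]
opening: -0.002
```

```bash
python3 f.py 5
```

```text
7.0167 pos [ 0.5298 -0.2648  0.0388] F [-1.16  0.58  3.09] sd [0.47 0.48 0.52] Fz [2.7 2.6 3.3 2.9 4. ]
pics/f_7.02.png
```

Key 1 makes contact at z ≈ 0.039, with about 3.1 N and no give. Now up, over to key 2, and down to just above contact.

Emit:
move_arm --increments '[{"tx":0,"ty":0,"tz":-0.005,"turn":0},{"tx":0,"ty":0,"tz":-0.01,"turn":0},{"tx":0.005,"ty":0,"tz":-0.012,"turn":0},{"tx":0.015,"ty":0,"tz":-0.012,"turn":0},{"tx":0.027,"ty":0,"tz":-0.012,"turn":0},{"tx":0.036,"ty":0,"tz":-0.012,"turn":0},{"tx":0.04,"ty":0,"tz":-0.01,"turn":0},{"tx":0.04,"ty":0,"tz":-0.007,"turn":0},{"tx":0.04,"ty":0,"tz":-0.005,"turn":0},{"tx":0.04,"ty":0,"tz":-0.004,"turn":0},{"tx":0.04,"ty":0,"tz":-0.004,"turn":0}]'

```text
time_s: 7.93
eef_pos: [0.539, -0.3031, 0.042]
eef_rot: [0.0, 0.789, -0.614, -0.001]
wrist_force: [0.1, -0.2, -0.3]
opening: 0.003
```

```bash
python3 f.py 4
```

```text
8.0833 pos [ 0.5393 -0.303   0.0423] F [ 0.04 -0.17 -0.49] sd [0.53 0.28 0.17] Fz [-0.3 -0.3 -0.8 -0.5]
pics/f_8.08.png
```

Emit:
move_arm --increments '[{"tx":0,"ty":0,"tz":0.0005,"turn":0},{"tx":0,"ty":0,"tz":0.001,"turn":0},{"tx":0,"ty":0,"tz":0.001,"turn":0}]'

```text
time_s: 8.33
eef_pos: [0.5396, -0.3033, 0.0418]
eef_rot: [-0.0, 0.789, -0.614, 0.0]
wrist_force: [-0.1, 0.4, 2.2]
opening: 0.001
```

```bash
python3 f.py 4
```

```text
8.4833 pos [ 0.5396 -0.3033  0.0418] F [-0.27  0.98  1.88] sd [0.24 0.36 0.53] Fz [2.2 1.8 1.  2.4]
pics/f_8.48.png
```

Key 2 makes contact at z ≈ 0.0418, about 3 mm higher than key 1, so key 1 looks latched. On to key 3.

Emit:
move_arm --increments '[{"tx":0,"ty":0,"tz":-0.005,"turn":0},{"tx":0,"ty":0,"tz":-0.009,"turn":0},{"tx":0.005,"ty":0,"tz":-0.01,"turn":0},{"tx":0.015,"ty":0,"tz":-0.01,"turn":0},{"tx":0.027,"ty":0,"tz":-0.01,"turn":0},{"tx":0.036,"ty":0,"tz":-0.01,"turn":0},{"tx":0.04,"ty":0,"tz":-0.007,"turn":0},{"tx":0.04,"ty":0,"tz":-0.004,"turn":0},{"tx":0.04,"ty":0,"tz":-0.002,"turn":0},{"tx":0.04,"ty":0,"tz":-0.001,"turn":0},{"tx":0.04,"ty":0,"tz":0,"turn":0},{"tx":0.04,"ty":0,"tz":0,"turn":0},{"tx":0.04,"ty":0,"tz":0,"turn":0}]'

```text
time_s: 9.57
eef_pos: [0.5491, -0.3419, 0.0417]
eef_rot: [0.0, 0.789, -0.614, -0.0]
wrist_force: [-1.0, 1.4, 2.1]
opening: -0.0
```

```bash
python3 f.py 5
```

```text
9.7667 pos [ 0.5492 -0.342   0.0418] F [-1.57  0.94  2.05] sd [0.28 0.32 0.32] Fz [2.1 2.1 2.4 2.1 1.5]
pics/f_9.77.png
```

Key 3 makes contact at 0.0418 with about 2 N, so it's up. Now key 4.

Emit:
move_arm --increments '[{"tx":0,"ty":0,"tz":-0.005,"turn":0},{"tx":0,"ty":0,"tz":-0.009,"turn":0},{"tx":0.005,"ty":0,"tz":-0.01,"turn":0},{"tx":0.015,"ty":0,"tz":-0.01,"turn":0},{"tx":0.027,"ty":0,"tz":-0.01,"turn":0},{"tx":0.036,"ty":0,"tz":-0.01,"turn":0},{"tx":0.04,"ty":0,"tz":-0.007,"turn":0},{"tx":0.04,"ty":0,"tz":-0.004,"turn":0},{"tx":0.04,"ty":0,"tz":-0.002,"turn":0},{"tx":0.04,"ty":0,"tz":-0.001,"turn":0},{"tx":0.04,"ty":0,"tz":0,"turn":0},{"tx":0.04,"ty":0,"tz":0,"turn":0},{"tx":0.04,"ty":0,"tz":0,"turn":0}]'

```text
time_s: 10.85
eef_pos: [0.5589, -0.3807, 0.0417]
eef_rot: [-0.0, 0.789, -0.614, -0.0]
wrist_force: [-1.2, -0.0, 2.0]
opening: 0.002
```

```bash
python3 f.py 5
```

```text
11.05 pos [ 0.5591 -0.3807  0.0418] F [-1.19  0.78  2.01] sd [0.72 0.72 0.26] Fz [2.  2.3 1.7 1.8 2.3]
pics/f_11.05.png
```

```bash
ls -t pics | head -1; cp pics/$(ls -t pics|head -1) pics/k4.png
```

```text
f_11.05.png
```

View pics/k4.png

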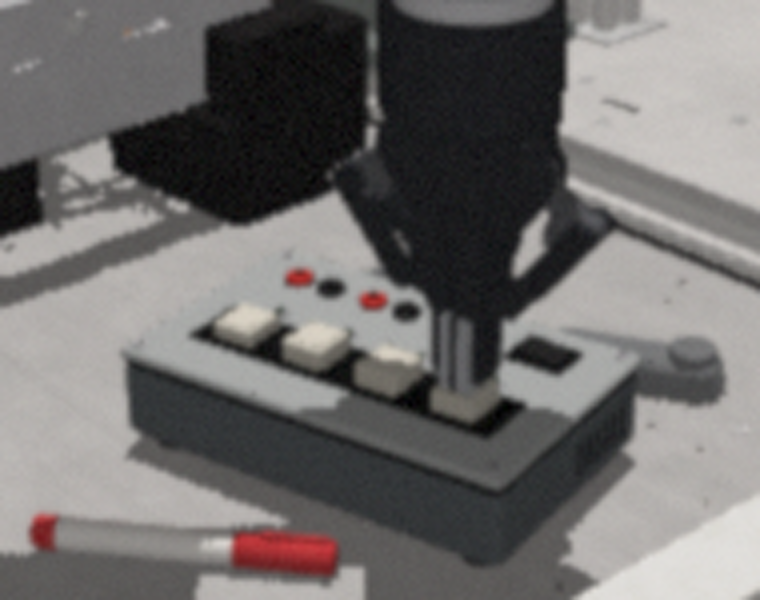

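Key 4 makes contact at 0.0418 as well, and the picture shows the tips on it at crop (460,385). Keys 2–4 are therefore level, and key 1 is about 3 mm lower, i.e. latched. I'll go back over key 1.

Emit:
move_arm --increments '[{"tx":0,"ty":0,"tz":-0.005,"turn":0},{"tx":0,"ty":0,"tz":-0.012,"turn":0},{"tx":-0.004,"ty":0,"tz":-0.015,"turn":0},{"tx":-0.015,"ty":0,"tz":-0.015,"turn":0},{"tx":-0.03,"ty":0,"tz":-0.015,"turn":0},{"tx":-0.05,"ty":0,"tz":-0.015,"turn":0},{"tx":-0.07,"ty":0,"tz":-0.015,"turn":0},{"tx":-0.09,"ty":0,"tz":-0.015,"turn":0},{"tx":-0.106,"ty":0,"tz":-0.015,"turn":0},{"tx":-0.116,"ty":0,"tz":-0.015,"turn":0},{"tx":-0.12,"ty":0,"tz":-0.012,"turn":0},{"tx":-0.12,"ty":0,"tz":-0.01,"turn":0},{"tx":-0.12,"ty":0,"tz":-0.01,"turn":0},{"tx":-0.12,"ty":0,"tz":-0.01,"turn":0}]'

```text
time_s: 12.22
eef_pos: [0.5298, -0.2655, 0.0515]
eef_rot: [0.0, 0.789, -0.615, 0.0]
wrist_force: [0.1, -0.1, -0.3]
opening: 0.001
```

```bash
python3 f.py 2
```

```text
12.2667 pos [ 0.5298 -0.2656  0.0515] F [-0.01 -0.1   0.28] sd [0.11 0.02 0.58] Fz [-0.3  0.9]
pics/f_12.27.png
```

Emit:
move_arm --increments '[{"tx":-0.001,"ty":0,"tz":0.004,"turn":0},{"tx":-0.001,"ty":0,"tz":0.008,"turn":0},{"tx":-0.001,"ty":0,"tz":0.011,"turn":0},{"tx":-0.001,"ty":0,"tz":0.013,"turn":0},{"tx":-0.001,"ty":0,"tz":0.0145,"turn":0},{"tx":-0.001,"ty":0,"tz":0.016,"turn":0},{"tx":-0.001,"ty":0,"tz":0.017,"turn":0},{"tx":-0.001,"ty":0,"tz":0.018,"turn":0},{"tx":-0.001,"ty":0,"tz":0.018,"turn":0},{"tx":-0.001,"ty":0,"tz":0.018,"turn":0}]'

```text
time_s: 13.1
eef_pos: [0.5292, -0.2639, 0.035]
eef_rot: [0.0, 0.789, -0.614, -0.0]
wrist_force: [-6.1, 2.0, 13.2]
opening: 0.002
```

```bash
python3 f.py 3
```

```text
13.2 pos [ 0.5292 -0.2639  0.035 ] F [-6.55  1.75 13.24] sd [0.31 0.2  0.35] Fz [13.2 12.8 13.7]
pics/f_13.20.png
```

The force reached 13 N at z 0.035, so key 1 is at its stop. I'll release it and lift clear, swinging sideways so the top camera can see.

Emit:
move_arm --increments '[{"tx":0,"ty":0,"tz":-0.002,"turn":0},{"tx":0,"ty":0,"tz":-0.005,"turn":0},{"tx":0,"ty":0,"tz":-0.012,"turn":0},{"tx":0,"ty":0,"tz":-0.03,"turn":0},{"tx":0,"ty":0.01,"tz":-0.06,"turn":0},{"tx":0,"ty":0.04,"tz":-0.09,"turn":0},{"tx":0,"ty":0.07,"tz":-0.12,"turn":0},{"tx":0,"ty":0.1,"tz":-0.14,"turn":0},{"tx":0,"ty":0.13,"tz":-0.15,"turn":0},{"tx":0,"ty":0.15,"tz":-0.15,"turn":0},{"tx":0,"ty":0.16,"tz":-0.15,"turn":0},{"tx":0,"ty":0.16,"tz":-0.15,"turn":0},{"tx":0,"ty":0.16,"tz":-0.15,"turn":0}]'

```text
time_s: 14.28
eef_pos: [0.3745, -0.3028, 0.1834]
eef_rot: [-0.0, 0.789, -0.615, 0.0]
wrist_force: [0.6, 0.3, -1.0]
opening: -0.001
```

```bash
python3 look.py z; python3 - <<'E'
from h import *
for n,pts in(('scene',((226,189),(244,194),(262,200),(281,206))),('top',((246,199),(266,194),(286,188),(306,183)))):
    d=np.load(n+'_z.npy');d0=np.load(n+'_d.npy')
    for u,v in pts: print(n,u,v,[ (atd(n,u,v,np.median(x[v-2:v+3,u-2:u+3]))*1000).round(1)[2] for x in(d0,d)])
E
```

```text
14.2833 [ 0.3745 -0.3028  0.1834] [ 0.57  0.35 -0.99] -0.0007365369311366853
[[ 2.435e-01 -9.699e-01  6.000e-04]
 [-9.699e-01 -2.435e-01  4.000e-04]
 [-3.000e-04 -6.000e-04 -1.000e+00]]
scene 226 189 [np.float64(62.1), np.float64(65.4)]
scene 244 194 [np.float64(64.7), np.float64(64.4)]
scene 262 200 [np.float64(65.6), np.float64(64.5)]
scene 281 206 [np.float64(64.5), np.float64(64.7)]
top 246 199 [np.float64(62.3), np.float64(64.7)]
top 266 194 [np.float64(63.6), np.float64(65.3)]
top 286 188 [np.float64(64.5), np.float64(65.3)]
top 306 183 [np.float64(65.3), np.float64(65.1)]
```

View pics/scene_z.png

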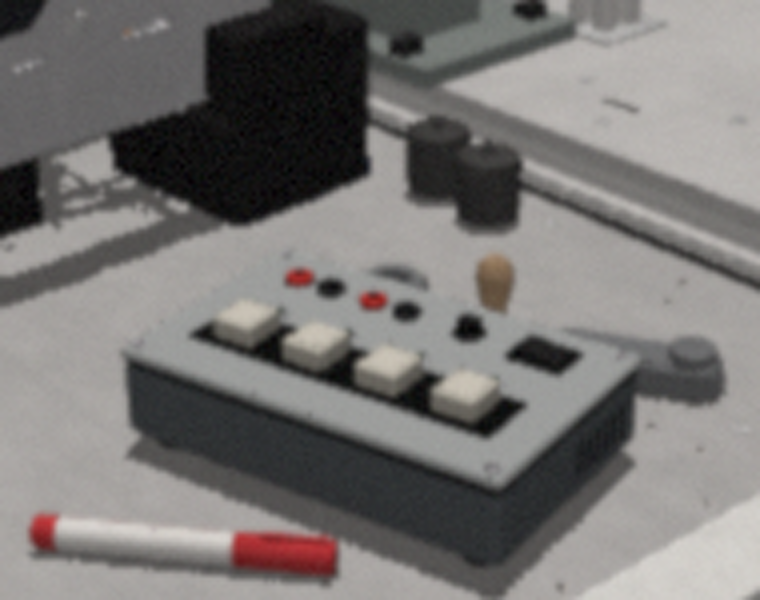

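View pics/top_z.png

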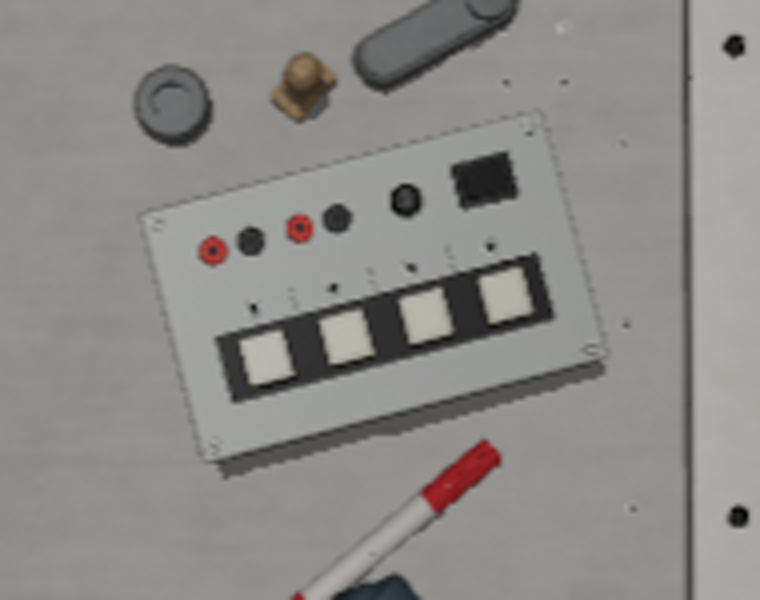

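Both views show all four keys at about 65 mm, with the key 1 cap at scene crop (247,322) now level with the others. The loose things haven't moved and the arm is clear, so I'm handing in.

```bash
python3 -c "
from bench import workorder; print(workorder.hand_in())"
```

```text
the job is handed in; nothing more can be done
None
```

The leftmost key (key 1) was the latched one. I pressed it to its stop, let it spring up, and handed in the job with all four keys released; no verdict is reported.

- **Feeling the keys:** I touched all four from left to right with shut fingers. Key 1 made contact about 3 mm lower (reported z about 39 mm, 3.1 N) than keys 2, 3 and 4 (all at 41.8 mm, about 2 N).
- **Pressing:** I pressed only key 1, reaching its stop at 13 N, then lifted clear.
- **Last checks:** Depth from both cameras puts all four caps at about 64.4–65.4 mm; key 1 had read about 62 mm at the start. The stamp, clip, end cap and marker look unmoved, the fingers are clear of everything, and the clock stood at about 14.4 s.
- **What disagreed:** The real fingertips sit about 23 mm above the reported TCP z, although the text says the TCP is at the very end of the fingers. I found contact by camera depth and force instead.
- **Refused call:** One move call was refused because its rows lacked the "turn" field. Nothing moved.

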